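# Vent the canister that is to be drawn from

### The job

A mixing cup stands under the spout of one of the two dispensing canisters (under the other there is only a flat drip dish). Screw the knurled cap of the canister with the cup down until it bottoms out, then back it off a quarter turn so that the canister can vent, and keep hold of it there: finish while still gripping the cap, without letting go. Leave the cup standing where it is and do not turn the other canister's cap.

Things in the scene. Friction and masses are not known exactly. Their poses are not given: they have to be found in the camera images.
- canister_1: one of two identical canisters fixed to the bench, left and right of the middle (either on either side, yaw varies). Steel base plate 220 x 120 x 10 mm, three legs, aluminium body 104 mm across, shoulder up to 164 mm above the bench, 36 mm neck above it. A spout reaches 100 mm out along +x, 92 to 112 mm above the bench. Origin on the bench on the axis shared by canister, neck and cap; z up.
- cap_1: black knurled screw cap of canister_1: round, 48 mm across (50 over the knurls), 28 mm high, a grey 34 x 5 x 3 mm rib across its top along its own x. Origin at its centre (half-way up), 199 mm above the bench when bottomed out, 4 to 7 mm higher at the start; z up; turns with the cap. Grip it across its diameter from above at any yaw; fingertips have free space beside the neck down to 164 mm.
- turn_1 (a joint): how far cap_1 is unscrewed, rad: 0 = bottomed out on a hard stop, growing anticlockwise seen from above (clockwise screws it down). Starts between 2.2 and 3.6, stops at 4.2. Coarse thread: the cap rises 12 mm per full turn (1.9 mm per rad). Light friction (about 0.06 N m); stays where it is left.
- spot_1 (a point): the place on the base plate of canister_1, 10 mm above the bench, straight below its spout (100 mm from the canister's axis along its +x)
- rim_1 (a point): a point on the top edge of cap_1, 24 mm out from its axis along the cap's own x, 14 mm above the cap's centre; turns with the cap
- canister_2: one of two identical canisters fixed to the bench, left and right of the middle (either on either side, yaw varies). Steel base plate 220 x 120 x 10 mm, three legs, aluminium body 104 mm across, shoulder up to 164 mm above the bench, 36 mm neck above it. A spout reaches 100 mm out along +x, 92 to 112 mm above the bench. Origin on the bench on the axis shared by canister, neck and cap; z up.
- cap_2: black knurled screw cap of canister_2: round, 48 mm across (50 over the knurls), 28 mm high, a grey 34 x 5 x 3 mm rib across its top along its own x. Origin at its centre (half-way up), 199 mm above the bench when bottomed out, 4 to 7 mm higher at the start; z up; turns with the cap. Grip it across its diameter from above at any yaw; fingertips have free space beside the neck down to 164 mm.
- turn_2 (a joint): how far cap_2 is unscrewed, rad: 0 = bottomed out on a hard stop, growing anticlockwise seen from above (clockwise screws it down). Starts between 2.2 and 3.6, stops at 4.2. Coarse thread: the cap rises 12 mm per full turn (1.9 mm per rad). Light friction (about 0.06 N m); stays where it is left.
- spot_2 (a point): the place on the base plate of canister_2, 10 mm above the bench, straight below its spout (100 mm from the canister's axis along its +x)
- rim_2 (a point): a point on the top edge of cap_2, 24 mm out from its axis along the cap's own x, 14 mm above the cap's centre; turns with the cap
- mixing_cup: white open plastic cup, 66 mm high, 64 mm across the rim, standing on the base plate under the spout of one of the two canisters; origin at the centre of its underside, z up. Not to be moved.
- drip_dish: flat white dish, 12 mm high, 62 mm across, on the base plate under the spout of the other canister; origin at the centre of its underside

How it is judged:
On the way:
1. the cap of the canister with the cup is screwed down until it bottoms out (((horizontal distance between mixing_cup and spot_1 below 0.05 m and value of joint turn_1 below 0.12 rad) or (horizontal distance between mixing_cup and spot_2 below 0.05 m and value of joint turn_2 below 0.12 rad))), for 0.1 s.
At the end, for the whole second after the job is handed in: The cap of the canister with the cup, having bottomed out (within 0.12 rad), is backed off 1.57 rad within 0.3 rad, at rest and still gripped (over 2 N); the other cap's rim has moved under 6 mm; the cup stands upright within 50 mm of the spot below that spout (((horizontal distance between mixing_cup and spot_1 below 0.05 m and value of joint turn_1 between 1.27 and 1.87 rad and velocity of joint turn_1 between -0.1 and 0.1 rad/s and contact force between the fingers and cap_1 above 2 N and distance of rim_2 from where it was at the start of the episode below 0.006 m and angle between mixing_cup's own z axis and vertical below 0.15 rad) or (horizontal distance between mixing_cup and spot_2 below 0.05 m and value of joint turn_2 between 1.27 and 1.87 rad and velocity of joint turn_2 between -0.1 and 0.1 rad/s and contact force between the fingers and cap_2 above 2 N and distance of rim_1 from where it was at the start of the episode below 0.006 m and angle between mixing_cup's own z axis and vertical below 0.15 rad))); the arm keeps its last pose, push and grip.
It fails at once if the mixing cup is pushed more than 20 mm or tipped (distance of mixing_cup from where it was at the start of the episode above 0.02 m or angle between mixing_cup's own z axis and vertical above 0.3 rad).
It fails at once if the cap of the canister without the cup is turned ((horizontal distance between mixing_cup and spot_1 below 0.05 m and distance of rim_2 from where it was at the start of the episode above 0.006 m) or (horizontal distance between mixing_cup and spot_2 below 0.05 m and distance of rim_1 from where it was at the start of the episode above 0.006 m)).
It also fails if it takes over 51 s, if anything falls off the work surface, if the arm or the gripper's body presses on something with over 40 N, if the wrist force passes 120 N, or if a joint passes its speed limit or range.

### The arm

A 6-joint arm with a two-finger parallel gripper is mounted at the origin on the work surface. World frame = base frame: x ahead of the robot, y to its left, z up, the work surface at z = 0. Lengths are in m, angles in rad, forces in N, time in s.
With the tool pointing down it reaches from about 0.275 to 0.85 m from the base axis. Payload 19 kg.
Tool frame: the origin (TCP) lies on the centre line of the jaws, within the pads' length; the fingertips stand 25 mm ahead of it and the grasp point (between the pads) lies 6 mm ahead of it; z points along the fingers, y is the line along which they close (so a half turn about z gives the same grasp; the last joint's range is limited). The gripper opens to 85 mm and grips with 20 to 120 N. Pads are 22 mm wide; open, the fingers measure 114 mm over their backs; the gripper's body (76 mm by 85 mm) begins 54 mm behind the grasp point. The pads swing forward as they close: fully open they stand 13 mm farther back than shut.
Start: joints at [-1.343, 0.15, 1.437, -0, 1.554, -0.134], TCP at [0.203, -0.538, 0.22] pointing down, gripper open.
Joint ranges: [-2.8, 2.8], [-0.68, 2.1], [0.12, 2.68], [-1.39, 4.53], [0.16, 2.79], [-2.81, 2.81]. Speed limits (rad/s): [1.89, 1.89, 2.22, 3.01, 3.01, 3.01].

### API

Orientations are given as a 3x3 rotation matrix whose columns are the frame's x, y, z axes.
In Python, from cell import * gives the robot as it stands. The module is installed in compiled form; this text tells all that it offers.
- The arm moves only by the shell command python3 -m inch 'ROWS' [FORCE]. ROWS is JSON, a list of rows, each a list of 5 numbers: the opening, from 0 (shut) to 1 (fully open), then the shift along the tool's x, y, z in mm, then the turn about the tool's z in rad. A call has 1 to 8 rows; each row is the pose to reach, as a shift and turn from the pose commanded when the call began, along the tool's axes at that moment; what a row does not reach only later rows make up. A row lasts 1/10 s, in which the tool goes at most 50 mm and 8.59 degrees, less where a joint would pass 70% of its speed; a pose out of reach is approached as far as the arm can. A call with a gripper value outside its range is refused whole. The fingers move at their own pace and stop on an object; FORCE is the grip in N (left out, the last holds). Time passes only in rows, so rows that repeat a pose let the fingers close. It gives the time, the measured TCP pose, the force, the opening and the grip force at its end, in the units of the state.
- sense(): the state, without advancing time (a new reading comes with each control period).
- grab_frame(name): name is "side" or "top"; returns (picture, depth): 400x640x3 uint8, red, green, blue; 400x640 float32, m along the optical axis (not along the pixel's ray), 0 where there is no reading.
- get_calibration(name): a dict with "intrinsics" (3x3 intrinsics, pixels), "view" (4x4, takes a point from world to camera coordinates). Camera axes: x right, y down, z forward; pixel columns grow to the right and rows downward; lengths in m; the calibration is good to about 2 mm. A picture is of the moment at which its call begins. get_calibration takes no time and is no camera call.
- finish_job(): hands the job in; it is judged then, once.
Trained networks look in the newest picture that a camera, given by its name, has taken for a name from the list of things; names that differ only in an ending like _2 or _b are one class to them, and where a whole thing is asked for, a point or a joint stands for the part that bears it (a point fixed in the world has none). Each returns a list of dicts, best first, with "p" (0 to 1); they miss things now and then, are a little off and sometimes report something else, mostly with a low value. They report only what shows in the picture. A call takes as long as a camera call.
- outline_of(thing, camera): "mask" (400x640 bool, what is visible of it) and "point" ([column, row] in pixels, amid what is visible of it).
- landmark_of(thing, camera): "point" ([column, row] in pixels: a listed point, or the origin of a listed thing).
The state is a dict: "clock": time; "qpos": joint angles; "joint_velocities": joint speeds; "joint_efforts": joint torques, N m; "tool_pos": TCP position; "eef_rot": TCP orientation; "ft_force": force on the tool from outside, world axes, zero at the start; "moment": the same for the moment, N m; "finger_gap": opening from 0.0 (shut) to 1.0 (fully open); "grip_force": force on a finger pad.
Only numpy, scipy, OpenCV 4.12 (cv2) and the standard library are available. Lean on these libraries where they do the work, as an engineer would, in place of code of your own. Each camera call takes 0.05 s, during which the arm holds its last target. There are 200 camera calls.

## Working session

There is one attempt and no reset: what is moved stays moved. The work goes in short steps, Python scripts to look and compute and a shell command to move; the robot and the scene stay as the last step left them, time stands still between calls to the robot, and variables do not carry over. Pictures are saved under pics/ and viewed, at most 10 in all, crops included, and the job is handed in when it is done.

```bash
mkdir -p pics; cat > h.py <<'E'
from cell import *
import numpy as np, cv2
def w(name,px,depth):
    c=get_calibration(name);K=np.array(c["intrinsics"]);V=np.array(c["view"])
    p=np.linalg.inv(K)@[px[0],px[1],1]*depth
    return (np.linalg.inv(V)@np.r_[p,1])[:3]
def onplane(name,px,z):
    a=w(name,px,.1);b=w(name,px,1.);t=(z-a[2])/(b[2]-a[2]);return a+t*(b-a)
E
python3 - <<'E'
from h import *
s=sense();print(s["tool_pos"],s["eef_rot"],s["finger_gap"])
for n in("top","side"):
    im,d=grab_frame(n);cv2.imwrite(f"pics/{n}.png",im[:,:,::-1]);c=get_calibration(n);print(n,np.linalg.inv(c["view"]).round(3).tolist())
    for t,z in(("cap_1",.218),("mixing_cup",.076),("drip_dish",.02),("canister_1",None)):
        for o in outline_of(t,n)[:3]:
            m=o["mask"];v=d[m];v=v[v>0]
            ys,xs=np.nonzero(m&(d>0))
            P=np.array([w(n,(x,y),d[y,x]) for x,y in zip(xs,ys)])
            print(t,round(o["p"],2),o["point"],m.sum(),np.median(P,0).round(3),P.min(0).round(3),P.max(0).round(3)) if len(P) else 0
    for t,z in(("cap_1",.205),("rim_1",.219),("spot_1",.01),("mixing_cup",.01),("canister_1",0)):
        for o in landmark_of(t,n)[:3]: print(" lm",t,round(o["p"],2),np.round(o["point"],1),onplane(n,o["point"],z).round(3))
E
```

```text
[ 0.20343585 -0.53754612  0.2197907 ] [[ 9.35278010e-01  3.53913800e-01 -2.57627521e-04]
 [ 3.53913850e-01 -9.35277281e-01  1.18095978e-03]
 [ 1.77004796e-04 -1.19570366e-03 -9.99999269e-01]] 0.9950338739801033
top [[0.026, -0.998, 0.065, 0.515], [-1.0, -0.027, -0.004, 0.016], [0.006, -0.065, -0.998, 1.102], [0.0, 0.0, 0.0, 1.0]]
cap_1 0.97 [205.8, 200.8] 361 [0.573 0.277 0.22 ] [0.55  0.256 0.197] [0.597 0.301 0.226]
cap_1 0.77 [445.3, 201.9] 410 [ 0.582 -0.285  0.221] [ 0.558 -0.313  0.163] [ 0.611 -0.264  0.227]
mixing_cup 0.56 [423.0, 171.6] 376 [ 0.686 -0.272  0.049] [ 0.649 -0.322  0.009] [ 0.721 -0.239  0.135]Traceback (most recent call last):
  File "<stdin>", line 9, in <module>
  File "h.py", line 4, in w
    c=get_calibration(name);K=np.array(c["intrinsics"]);V=np.array(c["view"])
ValueError: time passes only in moves, steps and waits
```

```bash
cat > h.py <<'E'
from cell import *
import numpy as np, cv2
C={n:[np.array(get_calibration(n)[k]) for k in("intrinsics","view")] for n in("top","side")}
def cloud(n,m,d):
    K,V=C[n];ys,xs=np.nonzero(m&(d>0));z=d[ys,xs]
    p=np.linalg.inv(K)@np.array([xs*z,ys*z,z])
    return (np.linalg.inv(V)@np.vstack([p,np.ones(len(z))]))[:3].T
def onplane(n,px,z):
    K,V=C[n];I=np.linalg.inv(V);r=I[:3,:3]@np.linalg.inv(K)@[*px,1];return I[:3,3]+r*(z-I[2,3])/r[2]
E
python3 - <<'E'
from h import *
for n in("top","side"):
    im,d=grab_frame(n);cv2.imwrite(f"pics/{n}.png",im[:,:,::-1])
    for t in("cap_1","mixing_cup","drip_dish","canister_1"):
        for o in outline_of(t,n)[:3]:
            P=cloud(n,o["mask"],d)
            if len(P): print(n,t,round(o["p"],2),o["point"],len(P),np.median(P,0).round(3),P.min(0).round(3),P.max(0).round(3))
    for t,z in(("cap_1",.205),("rim_1",.219),("spot_1",.01),("mixing_cup",.01),("canister_1",0)):
        for o in landmark_of(t,n)[:3]: print(" lm",t,round(o["p"],2),np.round(o["point"],1),onplane(n,o["point"],z).round(3))
E
```

```text
top cap_1 0.77 [207.0, 199.6] 397 [0.573 0.276 0.22 ] [0.55  0.256 0.163] [0.602 0.303 0.227]
top cap_1 0.75 [446.8, 201.2] 417 [ 0.582 -0.285  0.222] [ 0.558 -0.337  0.153] [ 0.614 -0.264  0.227]
top mixing_cup 0.58 [420.9, 171.8] 304 [ 0.686 -0.273  0.05 ] [ 0.65  -0.303  0.01 ] [ 0.71  -0.239  0.082]
top drip_dish 0.65 [243.4, 169.8] 268 [0.669 0.234 0.018] [0.638 0.211 0.009] [0.702 0.257 0.118]
top canister_1 0.74 [422.7, 196.7] 3194 [ 0.593 -0.265  0.112] [ 0.505 -0.363  0.   ] [ 0.737 -0.201  0.227]
top canister_1 0.62 [231.8, 191.2] 3270 [0.59  0.255 0.106] [ 0.483  0.167 -0.002] [0.727 0.379 0.227]
 lm cap_1 0.96 [206.4 197.8] [0.575 0.28  0.205]
 lm cap_1 0.88 [445.1 200.8] [ 0.583 -0.289  0.205]
 lm cap_1 0.28 [414.  169.2] [ 0.657 -0.214  0.205]
 lm rim_1 0.79 [192.5 200.7] [0.567 0.308 0.219]
 lm rim_1 0.58 [452.5 209. ] [ 0.563 -0.302  0.219]
 lm rim_1 0.34 [418.7 175.5] [ 0.64  -0.222  0.219]
 lm spot_1 0.82 [415.2 168.8] [ 0.69  -0.268  0.01 ]
 lm spot_1 0.61 [241.  176.9] [0.652 0.24  0.01 ]
 lm spot_1 0.55 [421.8 203.9] [ 0.587 -0.288  0.01 ]
 lm canister_1 0.84 [23
[... 428 characters left out ...]
.575 0.248 0.044] [ 0.487  0.156 -0.005] [0.749 0.759 0.22 ]
side canister_1 0.74 [400.7, 344.8] 9641 [ 0.567 -0.312  0.11 ] [ 0.501 -0.355 -0.003] [ 0.755 -0.107  0.223]
 lm cap_1 0.98 [406.2 289.3] [ 0.578 -0.294  0.205]
 lm cap_1 0.91 [270.2 124.3] [0.575 0.288 0.205]
 lm rim_1 0.86 [262.6 118.3] [0.561 0.299 0.219]
 lm rim_1 0.63 [402.8 292.6] [ 0.562 -0.306  0.219]
 lm spot_1 0.74 [430.4 333.5] [ 0.679 -0.271  0.01 ]
 lm spot_1 0.57 [312.  192.3] [0.662 0.229 0.01 ]
 lm mixing_cup 0.57 [426.9 335.2] [ 0.671 -0.271  0.01 ]
 lm canister_1 0.96 [274.8 194.4] [0.57  0.275 0.   ]
 lm canister_1 0.85 [387.8 365.8] [ 0.577 -0.288  0.   ]
 lm canister_1 0.67 [430.  334.1] [ 0.684 -0.267  0.   ]
```

View pics/top.png

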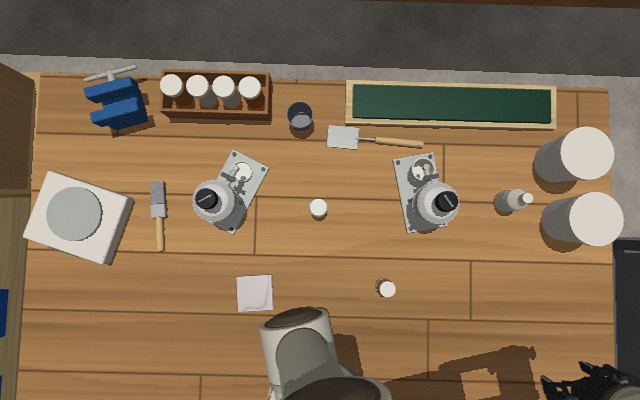

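View pics/side.png

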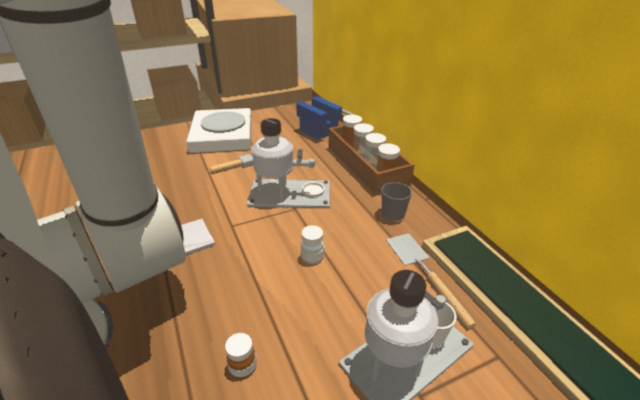

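```bash
cat > cap.py <<'E'
from h import *
for n in("top","side"):
    im,d=grab_frame(n)
    for o in outline_of("cap_1",n)[:3]:
        P=cloud(n,o["mask"],d);P=P[(P[:,1]<0)&(P[:,2]>.205)&(P[:,2]<.235)]
        if len(P)<50: continue
        T=P[P[:,2]>np.percentile(P[:,2],85)-.008]
        print(n,len(T),np.percentile(T[:,2],[10,50,90,99]).round(4),cv2.minEnclosingCircle(T[:,:2].astype(np.float32)), T[:,:2].mean(0))
    for o in landmark_of("cap_1",n)[:2]: print(o["point"],onplane(n,o["point"],.205))
E
python3 cap.py; python3 - <<'E'
from h import *
s=sense();print(s["clock"],(s["eef_rot"].T if hasattr(s["eef_rot"],'T') else np.array(s["eef_rot"]).T)@(np.array([.582,-.289,.30])-s["tool_pos"])*1000)
E
python3 -m inch '[[1,0,0,-40,-0.15],[1,0,0,-80,-0.3],[1,50,0,-80,-0.45],[1,100,0,-80,-0.6],[1,150,0,-80,-0.75],[1,200,0,-80,-0.9],[1,250,-20,-80,-1.05],[1,300,-50,-80,-1.2]]' 40
```

```text
top 339 [0.2197 0.2219 0.2243 0.2264] ((0.5823289752006531, -0.28866302967071533), 0.024686306715011597) [ 0.58218477 -0.2881317 ]
[445.6, 198.5] [ 0.58877365 -0.29044198  0.205     ]
[206.4, 202.0] [0.56518934 0.27982426 0.205     ]
side 807 [0.2153 0.2183 0.2199 0.2222] ((0.5801998376846313, -0.29326099157333374), 0.025547008961439133) [ 0.57821083 -0.29601573]
[270.1, 125.5] [0.57291247 0.28132918 0.205     ]
[404.3, 285.9] [ 0.57912027 -0.28753121  0.205     ]
1.45 [442.06569524 -98.70449341 -79.63523181]
clock: 2.25
tool_pos: [0.4605, -0.3931, 0.2997]
eef_rot: [[0.003, 1.0, -0.001], [1.0, -0.003, 0.001], [0.001, -0.001, -1.0]]
ft_force: [0.1, -0.5, -0.2]
finger_gap: 1.0
grip_force: 0.0
```

```bash
python3 -m inch '[[1,30,30,0,-0.15],[1,60,60,0,-0.3],[1,90,90,0,-0.45],[1,103,120,0,-0.6],[1,103,120,0,-0.75],[1,103,120,0,-0.9],[1,103,120,0,-1.05],[1,103,120,0,-1.2]]'; python3 -c "
from cell import *
print(sense()['qpos'])"
```

```text
clock: 3.05
tool_pos: [0.5798, -0.2922, 0.3002]
eef_rot: [[-0.931, 0.365, -0.0], [0.365, 0.931, 0.0], [0.0, 0.0, -1.0]]
ft_force: [-0.0, -1.0, -0.1]
finger_gap: 1.0
grip_force: 0.0
[-5.85447586e-01  2.98616202e-01  1.09911882e+00  6.17810197e-05
  1.74417787e+00 -1.78284643e+00]
```

```bash
python3 -m inch '[[1,-1,2,0,-0.15],[1,-1,2,15,-0.3],[1,-1,2,30,-0.45],[1,-1,2,50,-0.6],[1,-1,2,60,-0.6],[1,-1,2,75,-0.6],[1,-1,2,89,-0.6],[1,-1,2,89,-0.6]]'; python3 -c "
from h import *
print(sense()['qpos'],sense()['moment'])
for n in('top','side'):
  im,d=grab_frame(n);cv2.imwrite('pics/%s2.png'%n,im[150:250,395:495,::-1].repeat(5,0).repeat(5,1) if n=='top' else im[220:400,300:520,::-1].repeat(3,0).repeat(3,1))"
```

```text
clock: 3.85
tool_pos: [0.5808, -0.2905, 0.2092]
eef_rot: [[-0.976, -0.216, -0.002], [-0.216, 0.976, 0.002], [0.002, 0.002, -1.0]]
ft_force: [-0.5, 0.6, 0.1]
finger_gap: 1.0
grip_force: 0.0
[-5.82387975e-01  3.11957418e-01  1.26290679e+00  7.39687306e-05
  1.56964281e+00 -2.37096585e+00] [ 0.06217282  0.00238374 -0.01741829]
```

View pics/side2.png

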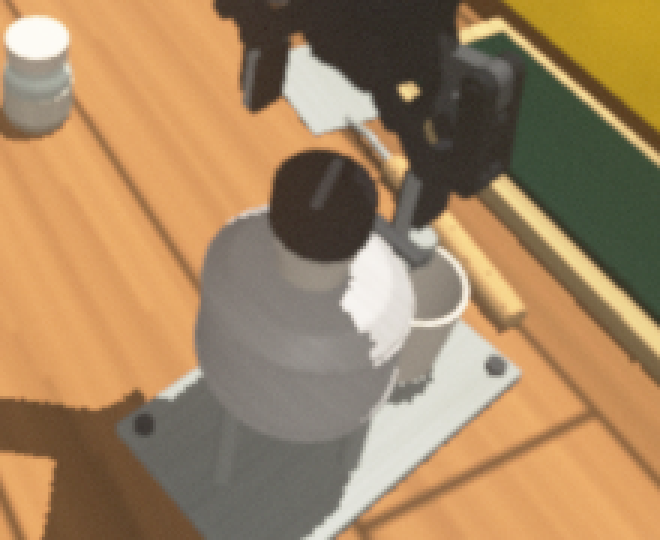

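```bash
python3 - <<'E'
from h import *
s=sense();t=np.array(s["tool_pos"]);R=np.array(s["eef_rot"]);print(s["clock"],t)
for n in C:
    K,V=C[n]
    print(n,np.linalg.inv(V)[:3,3].round(3))
    for q in(t,t+R@[0,.0425,.012],t+R@[0,-.0425,.012],[.582,-.289,.213]):
        p=K@(V@np.r_[q,1])[:3];print(n,p[:2]/p[2],p[2])
im,d=grab_frame("top");cv2.imwrite("pics/top3.png",im[130:260,370:530,::-1].repeat(4,0).repeat(4,1))
E
```

```text
3.95 [ 0.58141566 -0.2908391   0.21157789]
top [0.515 0.016 1.102]
top [446.70095191 201.39415886] 0.8940159136505419
top [427.72096487 205.0953975 ] 0.9052107059625244
top [462.21056734 198.35320857] 0.9067698207980528
top [446.13366057 201.08803283] 0.8926272791573129
side [ 0.307 -0.582  0.64 ]
side [407.60991994 283.89652393] 0.5609043225478507
side [385.4114969  272.02141329] 0.5950075515566899
side [429.57705394 308.80840208] 0.5411022653192638
side [407.33995803 282.18690337] 0.5615929646606853
```

View pics/top3.png

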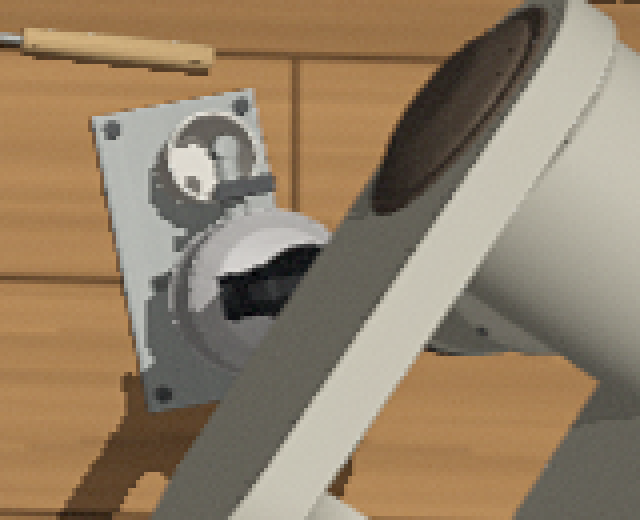

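```bash
python3 - <<'E'
from h import *
im,d=grab_frame("side");cv2.imwrite("pics/side4.png",im[180:360,330:500,::-1].repeat(3,0).repeat(3,1));s=sense();print(s["clock"],s["tool_pos"])
E
```

```text
4.05 [ 0.58164433 -0.29100159  0.21228136]
```

View pics/side4.png

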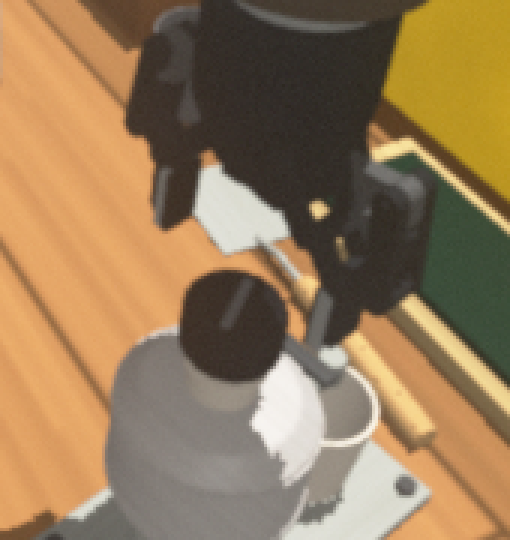

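```bash
python3 - <<'E'
from h import *
im,d=grab_frame("side");print(C["side"][0])
s=sense();t=np.array(s["tool_pos"]);R=np.array(s["eef_rot"])
def box(n,d,c0,c1,r0,r1,lab):
    m=np.zeros(d.shape,bool);m[r0:r1,c0:c1]=1;P=cloud(n,m,d);P=P[P[:,2]>.17]
    if len(P):print(lab,len(P),"world",np.median(P,0).round(3),P.min(0).round(3),"tool",np.median((P-t)@R,0).round(3))
box("side",d,383,392,238,253,"Ltip");box("side",d,433,445,280,292,"Rtip");box("side",d,395,420,275,300,"cap")
box("side",d,390,450,180,230,"body")
im,d=grab_frame("top");box("top",d,426,440,196,208,"top finger");box("top",d,441,445,196,204,"top finger2")
E
```

```text
[[395.03904365   0.         321.0079405 ]
 [  0.         395.03904365 200.03447127]
 [  0.           0.           1.        ]]
Ltip 135 world [ 0.566 -0.251  0.258] [ 0.561 -0.253  0.239] tool [ 0.007  0.042 -0.046]
Rtip 136 world [ 0.584 -0.342  0.259] [ 0.581 -0.348  0.246] tool [ 0.008 -0.05  -0.047]
cap 625 world [ 0.574 -0.299  0.218] [ 0.556 -0.318  0.199] tool [ 0.01  -0.006 -0.006]
body 2870 world [ 0.56  -0.314  0.373] [ 0.539 -0.337  0.287] tool [ 0.027 -0.017 -0.161]
top finger 153 world [ 0.571 -0.222  0.332] [ 0.56  -0.231  0.29 ] tool [-0.004  0.07  -0.119]
top finger2 32 world [ 0.575 -0.239  0.34 ] [ 0.557 -0.254  0.303] tool [-0.006  0.053 -0.128]
```

```bash
python3 -m inch '[[1,0,0,8,0],[1,0,0,16,0],[1,0,0,24,0],[1,0,0,24,0]]'; python3 - <<'E'
from h import *
im,d=grab_frame("side");cv2.imwrite("pics/side5.png",im[200:340,340:480,::-1].repeat(4,0).repeat(4,1));s=sense();print(s["tool_pos"],s["ft_force"])
t=np.array(s["tool_pos"]);R=np.array(s["eef_rot"])
m=np.zeros(d.shape,bool);m[180:340,340:480]=1
ys,xs=np.nonzero(m&(d>0));P=cloud("side",m,d)
Q=(P-t)@R
for sg in(1,-1):
    k=(sg*Q[:,1]>.030)&(sg*Q[:,1]<.07)&(abs(Q[:,0])<.03)&(P[:,2]>.15)
    i=np.argsort(P[k][:,2])[:10];print(sg,k.sum(),P[k][i][::3].round(3).tolist(),xs[k][i][::3],ys[k][i][::3])
E
```

```text
clock: 4.55
tool_pos: [0.5809, -0.2905, 0.1856]
eef_rot: [[-0.976, -0.218, -0.002], [-0.218, 0.976, 0.001], [0.002, 0.002, -1.0]]
ft_force: [-0.4, 0.5, -0.3]
finger_gap: 0.999
grip_force: 0.0
[ 0.58108945 -0.29067384  0.18647354] [-0.27495756 -0.57854644  0.34395632]
1 1160 [[0.586, -0.245, 0.15], [0.561, -0.249, 0.15], [0.546, -0.26, 0.151], [0.555, -0.254, 0.151]] [388 376 371 374] [289 296 304 299]
-1 3861 [[0.566, -0.336, 0.15], [0.599, -0.337, 0.15], [0.619, -0.325, 0.15], [0.616, -0.326, 0.15]] [411 430 436 435] [339 331 320 321]
```

View pics/side5.png

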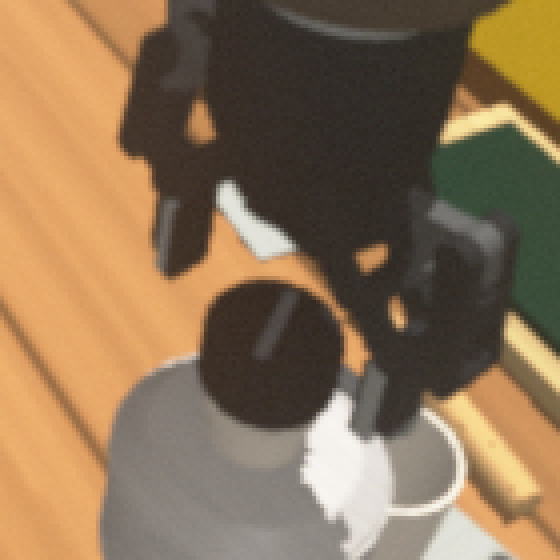

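```bash
python3 - <<'E'
from h import *
im,d=grab_frame("side")
def box(c0,c1,r0,r1,lab):
    m=np.zeros(d.shape,bool);m[r0:r1,c0:c1]=1;P=cloud("side",m,d)
    print(lab);print(P.reshape(r1-r0,c1-c0,3)[:,(c1-c0)//2].round(3).tolist() if len(P)==(r1-r0)*(c1-c0) else P[::4].round(3).tolist())
box(382,387,260,274,"L");box(433,439,298,314,"R")
box(390,426,268,272,"captop")
E
```

```text
L
[[0.565, -0.251, 0.229], [0.564, -0.252, 0.229], [0.565, -0.251, 0.226], [0.567, -0.25, 0.222], [0.567, -0.25, 0.22], [0.566, -0.251, 0.219], [0.566, -0.252, 0.218], [0.567, -0.251, 0.214], [0.568, -0.25, 0.211], [0.567, -0.252, 0.211], [0.694, -0.092, -0.001], [0.692, -0.094, -0.002], [0.69, -0.097, -0.001], [0.69, -0.098, -0.002]]
R
[[0.586, -0.342, 0.235], [0.586, -0.342, 0.233], [0.587, -0.342, 0.23], [0.588, -0.342, 0.228], [0.587, -0.343, 0.227], [0.587, -0.343, 0.226], [0.587, -0.344, 0.225], [0.587, -0.344, 0.223], [0.587, -0.344, 0.221], [0.587, -0.345, 0.219], [0.587, -0.345, 0.218], [0.587, -0.346, 0.216], [0.66, -0.285, 0.104], [0.662, -0.284, 0.1], [0.697, -0.255, 0.045], [0.63, -0.312, 0.145]]
captop
[[0.746, -0.108, -0.001], [0.744, -0.11, -0.002], [0.593, -0.273, 0.218], [0.591, -0.277, 0.22]]
```

```bash
python3 -m inch '[[1,0,0,6,0],[1,0,0,12,0],[1,0,0,18,0],[1,0,0,18,0]]'; python3 - <<'E'
from h import *
im,d=grab_frame("side");cv2.imwrite("pics/side6.png",im[220:340,350:470,::-1].repeat(4,0).repeat(4,1));s=sense();print(s["tool_pos"],s["ft_force"])
E
```

```text
clock: 5.05
tool_pos: [0.581, -0.2906, 0.1682]
eef_rot: [[-0.976, -0.218, -0.001], [-0.218, 0.976, 0.001], [0.001, 0.001, -1.0]]
ft_force: [0.4, -0.8, -0.9]
finger_gap: 0.998
grip_force: 0.0
[ 0.58118676 -0.29072429  0.16878525] [-0.13934674  0.15348193  0.46786584]
```

View pics/side6.png

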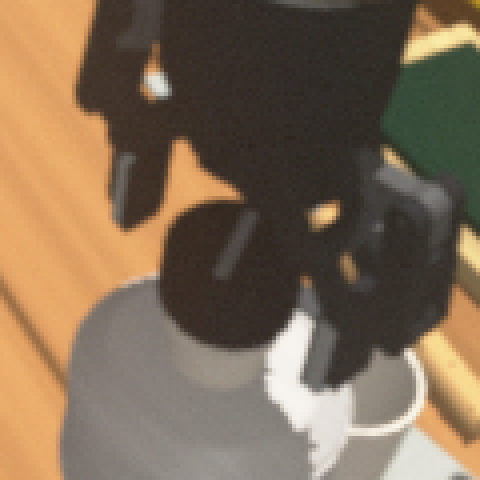

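```bash
python3 -m inch '[[0.3,0,0,0,0],[0.3,0,0,0,0],[0.3,0,0,0,0],[0.3,0,0,0,0],[0.3,0,0,0,0],[0.3,0,0,0,0]]' 40; python3 - <<'E'
from h import *
im,d=grab_frame("side");cv2.imwrite("pics/side7.png",im[220:340,350:470,::-1].repeat(4,0).repeat(4,1));s=sense();print(s["tool_pos"],s["ft_force"],s["moment"],s["finger_gap"],s["grip_force"],s["qpos"])
E
```

```text
clock: 5.7
tool_pos: [0.5816, -0.2915, 0.17]
eef_rot: [[-0.976, -0.218, 0.001], [-0.218, 0.976, -0.001], [-0.001, -0.002, -1.0]]
ft_force: [1.3, -4.5, 2.4]
finger_gap: 0.558
grip_force: 40.8
[ 0.58163304 -0.29153607  0.16997576] [ 1.87991731 -5.67438782  2.26555698] [-0.7830544 -0.1809558  0.0278062] 0.5538467775506555 40.81770300865173 [-5.82697658e-01  3.26282111e-01  1.32334760e+00 -5.02615773e-04
  1.49026122e+00 -2.37331122e+00]
```

View pics/side7.png

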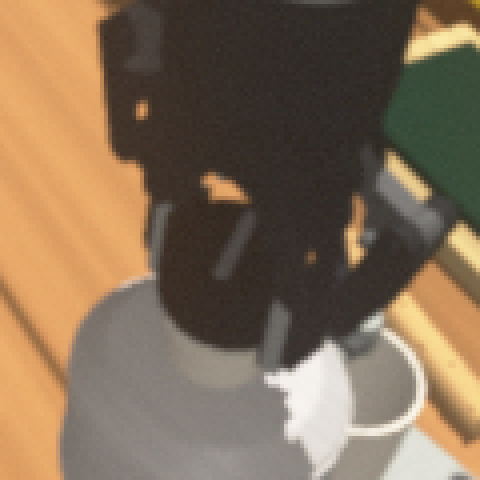

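```bash
python3 -m inch '[[0.3,0,0,0.2,0.1],[0.3,0,0,0.5,0.25],[0.3,0,0,0.8,0.4],[0.3,0,0,1.1,0.55],[0.3,0,0,1.3,0.7],[0.3,0,0,1.6,0.85],[0.3,0,0,1.9,1.0],[0.3,0,0,1.9,1.0]]'; cat > st.py <<'E'
from cell import *
import numpy as np
s=sense();print(s["clock"],np.round(s["tool_pos"],4),np.round(s["ft_force"],1),np.round(s["moment"],3),round(s["finger_gap"],3),round(s["grip_force"],1),np.round(s["qpos"],3))
E
python3 st.py
python3 - <<'E'
from h import *
im,d=grab_frame("side");cv2.imwrite("pics/side8.png",im[220:340,350:470,::-1].repeat(4,0).repeat(4,1))
E
```

```text
clock: 6.55
tool_pos: [0.5811, -0.2933, 0.1682]
eef_rot: [[-0.706, 0.709, 0.001], [0.709, 0.706, -0.004], [-0.003, -0.002, -1.0]]
ft_force: [-2.2, -18.4, 0.8]
finger_gap: 0.549
grip_force: 40.9
6.55 [ 0.5811 -0.2933  0.1682] [ -2.2 -18.4   0.8] [-2.765  0.262 -0.074] 0.549 40.9 [-0.584  0.327  1.326 -0.003  1.486 -1.367]
```

View pics/side8.png

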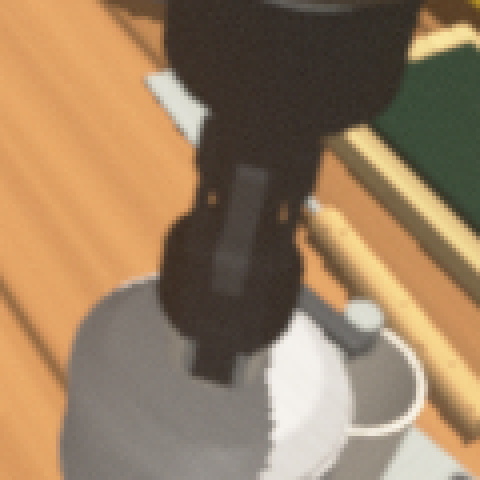

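```bash
python3 -m inch '[[0.3,-1,-1,0,0.05],[0.3,-2,-2,0.4,0.2],[0.3,-2,-2,0.7,0.35],[0.3,-2,-2,1.0,0.5],[0.3,-2,-2,1.3,0.65],[0.3,-2,-2,1.5,0.8],[0.3,-2,-2,1.9,1.0],[0.3,-2,-2,1.9,1.0]]';python3 st.py
```

```text
clock: 7.4
tool_pos: [0.5794, -0.294, 0.1658]
eef_rot: [[0.214, 0.977, -0.004], [0.977, -0.214, 0.0], [-0.001, -0.004, -1.0]]
ft_force: [-21.3, -0.2, 7.9]
finger_gap: 0.553
grip_force: 41.9
7.4 [ 0.5794 -0.294   0.1658] [-21.3  -0.2   7.9] [-0.048  3.178  0.116] 0.553 41.9 [-0.587  0.33   1.327 -0.002  1.488 -0.371]
```

```bash
python3 -m inch '[[0.3,0,-1,0,0],[0.3,0,-3,0,0.1],[0.3,0,-3,0.2,0.2],[0.3,0,-3,0.4,0.3],[0.3,0,-3,0.4,0.3]]' 60;python3 st.py; python3 -m inch '[[0.3,0,0,0.2,0.1],[0.3,0,0,0.4,0.2],[0.3,0,0,0.6,0.3],[0.3,0,0,0.6,0.3]]';python3 st.py
```

```text
clock: 7.9
tool_pos: [0.5787, -0.2938, 0.1657]
eef_rot: [[0.491, 0.871, 0.001], [0.871, -0.491, -0.001], [-0.001, 0.002, -1.0]]
ft_force: [0.2, -4.9, 1.7]
finger_gap: 0.544
grip_force: 62.0
7.9 [ 0.5787 -0.2938  0.1657] [ 0.2 -4.9  1.7] [-0.886 -0.165  0.011] 0.544 62.0 [-5.880e-01  3.250e-01  1.334e+00 -1.000e-03  1.481e+00 -7.500e-02]
clock: 8.3
tool_pos: [0.5782, -0.2934, 0.165]
eef_rot: [[0.725, 0.689, -0.0], [0.689, -0.725, -0.001], [-0.001, 0.0, -1.0]]
ft_force: [-5.1, -2.9, 4.7]
finger_gap: 0.548
grip_force: 62.1
8.3 [ 0.5782 -0.2934  0.165 ] [-5.1 -2.9  4.7] [-0.49   0.641 -0.083] 0.548 62.1 [-5.880e-01  3.250e-01  1.335e+00 -1.000e-03  1.481e+00  2.230e-01]
```

```bash
for i in 1; do :; done; python3 -m inch '[[0.3,0,0,0.2,0.1],[0.3,0,0,0.4,0.2],[0.3,0,0,0.6,0.3],[0.3,0,0,0.6,0.3]]';python3 st.py; python3 -m inch '[[0.3,0,0,0.2,0.1],[0.3,0,0,0.4,0.2],[0.3,0,0,0.4,0.2]]';python3 st.py
```

```text
clock: 8.7
tool_pos: [0.5779, -0.2929, 0.1643]
eef_rot: [[0.896, 0.445, -0.001], [0.445, -0.896, 0.0], [-0.001, -0.001, -1.0]]
ft_force: [-8.1, 1.2, 5.4]
finger_gap: 0.546
grip_force: 62.4
8.7 [ 0.5779 -0.2929  0.1643] [-8.1  1.2  5.4] [ 0.085  1.195 -0.059] 0.546 62.4 [-0.588  0.325  1.336 -0.     1.481  0.522]
clock: 9.0
tool_pos: [0.5777, -0.2926, 0.1638]
eef_rot: [[0.966, 0.258, -0.002], [0.258, -0.966, 0.001], [-0.001, -0.001, -1.0]]
ft_force: [-9.2, 3.9, 6.4]
finger_gap: 0.547
grip_force: 62.4
9.0 [ 0.5777 -0.2926  0.1638] [-9.2  3.9  6.4] [ 0.489  1.469 -0.057] 0.547 62.4 [-0.588  0.325  1.337 -0.     1.481  0.722]
```

Total 3.1 rad; continue in small steps.

```bash
python3 -m inch '[[0.3,-0.5,0.5,0.2,0.1],[0.3,-0.5,0.5,0.4,0.2],[0.3,-0.5,0.5,0.4,0.2]]';python3 st.py; python3 -m inch '[[0.3,0,0,0.1,0.1],[0.3,0,0,0.2,0.2],[0.3,0,0,0.2,0.2]]';python3 st.py
```

```text
clock: 9.3
tool_pos: [0.5777, -0.2922, 0.1634]
eef_rot: [[0.998, 0.062, -0.001], [0.062, -0.998, 0.002], [-0.001, -0.002, -1.0]]
ft_force: [-8.6, 10.9, 6.8]
finger_gap: 0.549
grip_force: 62.7
9.3 [ 0.5777 -0.2922  0.1634] [-8.6 10.9  6.8] [1.519 1.267 0.009] 0.549 62.7 [-5.880e-01  3.250e-01  1.338e+00  1.000e-03  1.481e+00  9.210e-01]
clock: 9.6
tool_pos: [0.5777, -0.2919, 0.1631]
eef_rot: [[0.99, -0.138, -0.001], [-0.138, -0.99, 0.003], [-0.002, -0.003, -1.0]]
ft_force: [-8.0, 13.8, 6.5]
finger_gap: 0.552
grip_force: 62.6
9.6 [ 0.5777 -0.2919  0.1631] [-8.  13.8  6.5] [ 1.974  1.155 -0.039] 0.552 62.6 [-0.588  0.325  1.338  0.002  1.481  1.121]
```

```bash
python3 -m inch '[[0.3,0,0,0.1,0.1],[0.3,0,0,0.1,0.1]]';python3 st.py
```

```text
clock: 9.8
tool_pos: [0.5777, -0.2917, 0.163]
eef_rot: [[0.972, -0.234, -0.002], [-0.234, -0.972, 0.003], [-0.002, -0.003, -1.0]]
ft_force: [-8.3, 14.6, 7.0]
finger_gap: 0.549
grip_force: 62.6
9.8 [ 0.5777 -0.2917  0.163 ] [-8.3 14.6  7. ] [2.094 1.337 1.471] 0.549 62.6 [-0.587  0.325  1.339  0.002  1.481  1.22 ]
```

```bash
python3 -m inch '[[0.3,0.5,-1,0,0.05],[0.3,0.5,-1.5,0,0.05],[0.3,0.5,-1.5,0,0.05]]';python3 st.py; python3 -m inch '[[0.3,0,0,0,-0.1],[0.3,0,0,0,-0.1]]';python3 st.py
```

```text
clock: 10.1
tool_pos: [0.5784, -0.2917, 0.1631]
eef_rot: [[0.96, -0.28, -0.001], [-0.28, -0.96, 0.001], [-0.001, -0.0, -1.0]]
ft_force: [-7.6, 2.3, 5.0]
finger_gap: 0.548
grip_force: 62.4
10.1 [ 0.5784 -0.2917  0.1631] [-7.6  2.3  5. ] [0.411 1.227 2.057] 0.548 62.4 [-0.586  0.326  1.338 -0.     1.479  1.268]
clock: 10.3
tool_pos: [0.5784, -0.2918, 0.1632]
eef_rot: [[0.984, -0.18, -0.001], [-0.18, -0.984, 0.001], [-0.001, -0.001, -1.0]]
ft_force: [-7.4, 4.3, 5.0]
finger_gap: 0.549
grip_force: 62.5
10.3 [ 0.5784 -0.2918  0.1632] [-7.4  4.3  5. ] [0.485 1.158 0.046] 0.549 62.5 [-0.586  0.326  1.338  0.     1.479  1.166]
```

```bash
python3 -m inch '[[0.3,0,0,-0.2,-0.12],[0.3,0,0,-0.4,-0.24],[0.3,0,0,-0.7,-0.36],[0.3,0,0,-0.9,-0.48],[0.3,0,0,-1.1,-0.6],[0.3,0,0,-1.3,-0.7],[0.3,0,0,-1.5,-0.8],[0.3,0,0,-1.5,-0.8]]';python3 st.py; python3 -m inch '[[0.3,0,0,-0.2,-0.12],[0.3,0,0,-0.4,-0.24],[0.3,0,0,-0.7,-0.36],[0.3,0,0,-0.9,-0.48],[0.3,0,0,-1.1,-0.6],[0.3,0,0,-1.3,-0.7],[0.3,0,0,-1.4,-0.75],[0.3,0,0,-1.4,-0.75]]';python3 st.py;  python3 -m inch '[[0.3,0,0,0,0],[0.3,0,0,0,0],[0.3,0,0,0,0]]'; python3 - <<'E'
from h import *
im,d=grab_frame("side");cv2.imwrite("pics/side9.png",im[200:360,330:490,::-1].repeat(3,0).repeat(3,1))
E
```

```text
clock: 11.1
tool_pos: [0.5786, -0.2927, 0.1648]
eef_rot: [[0.815, 0.58, -0.0], [0.58, -0.815, -0.001], [-0.001, 0.0, -1.0]]
ft_force: [-5.3, -3.6, 3.5]
finger_gap: 0.55
grip_force: 62.4
11.1 [ 0.5786 -0.2927  0.1648] [-5.3 -3.6  3.5] [-0.601  0.721  0.064] 0.55 62.4 [-5.870e-01  3.250e-01  1.335e+00 -1.000e-03  1.481e+00  3.660e-01]
clock: 11.9
tool_pos: [0.5794, -0.2932, 0.1664]
eef_rot: [[0.203, 0.979, 0.002], [0.979, -0.203, -0.002], [-0.001, 0.002, -1.0]]
ft_force: [1.9, -8.3, 1.7]
finger_gap: 0.551
grip_force: 62.2
11.9 [ 0.5794 -0.2932  0.1664] [ 1.9 -8.3  1.7] [-1.202 -0.498  0.08 ] 0.551 62.2 [-5.870e-01  3.250e-01  1.332e+00 -1.000e-03  1.482e+00 -3.830e-01]
clock: 12.2
tool_pos: [0.5794, -0.2932, 0.1663]
eef_rot: [[0.205, 0.979, 0.002], [0.979, -0.205, -0.002], [-0.001, 0.002, -1.0]]
ft_force: [3.4, -7.8, 2.3]
finger_gap: 0.548
grip_force: 62.2
```

View pics/side9.png

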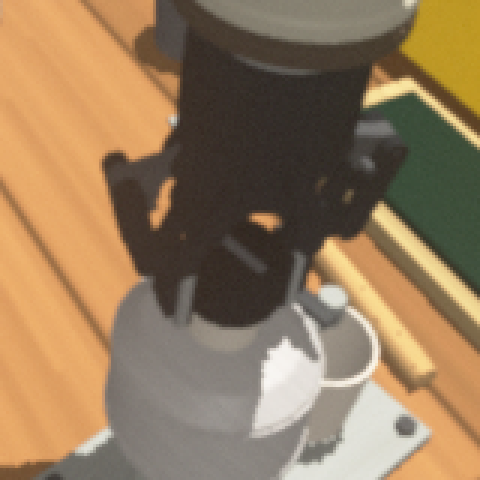

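```bash
python3 -c "
from cell import *
print(finish_job())"
```

```text
the job is handed in; nothing more can be done
None
```

I screwed the cap of the right-hand canister (the one with the cup) down about 3.5 rad until it hit its stop, backed it off about 1.57 rad, and handed the job in still gripping it at about 62 N, with the cup standing and the other canister untouched; the judge gave no verdict. The reported tool height disagreed with the camera by about 40 mm, so I set the grasp height from the images.

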